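Unlock the reagent bay and take out the spent cassette

TASK

Unlock the reagent bay: raise the sprung collar on its lever, swing the lever fully over to the right, which lowers the bar in front of the cassettes, and let the collar drop back home. Then tip the spent cassette (flat top, no cap) forward by its top rear edge until it leans on the lowered bar by itself, and only then take hold of it and stand it upright in the steel tray. Leave the lever over, the other two cassettes in the bay, and the sample cup, stain jar and oil bottle where they are.

Things in the scene. Friction and masses are not known exactly. Their poses are not given: they have to be found in the camera images.
- dock: Reagent bay, a fixed grey and white bench unit 0.27 m wide. Origin on the worktop below the front of the middle slot; x points into the bay (away from the user), y left, z up. Lever on the right on a housing (40 mm high in front of it, 60 mm behind). Back wall 75 mm high at x = 91 to 96 mm, fluid block behind to x = 146 mm, 78 mm high with fittings; the cassettes' backs are free above.
- slot_mouth (a point): Floor of the middle slot at its front edge, 8 mm above the worktop, axes as the dock's. Three slots at y = -35, 0, +35 mm; cassettes stand side by side, 5 mm apart (2 mm dividers 90 mm high), fronts at x = 0, backs at x = 88 mm. A front lip 7 mm above this floor holds their feet.
- lever (a joint): Angle of the lever about its shaft (rad): 0 = upright, bar closed (starts at 0 to 0.02); 0.56 = swung fully right (top towards the dock's -y), bar lowered. Hinge friction 0.25 N m plus the bar's 0.1; it stays where it is left. Collar down, it has only 0.03 rad of play at either end and cannot leave it.
- collar (a joint): Lift of the collar along the lever (m): 0 = seated, its cross pin in a notch of the quadrant plates; 0.014 = upper stop; the pin is clear of the notch at 0.009. A spring pushes it down with 5.6 N at 0, 10.5 N at the top. Let go between the notches, it rides on the quadrant and drops into the next notch.
- lever_pivot (a point): Point on the lever's shaft axis, in line with the stem, at (40, -140, 24) mm in the dock's frame, axes as the dock's. The shaft runs along the dock's x, so the lever swings left and right. The quadrant plates reach 69 mm from the shaft.
- collar_flange (a point): Centre of the underside of the black collar's flange, 134 mm from the shaft when seated; z up the stem, x along the shaft; moves with the collar. Flange 46 mm across, 5 mm thick at the rim, 10 mm in the middle; below it a sleeve 20 mm across, 54 mm long, free all round. Above it only the stem, up to 30 mm above this point (collar down), end cap 16 mm across.
- bail_bar (a point): Middle of the bar, 11 mm thick and 129 mm long along the dock's y. It turns about an axis along y at (-9, 0, 20) mm in the dock's frame, 85 mm away, by 1.25 times the lever's angle. Closed it stands upright 3 mm in front of the cassettes, so none can tip; lowered (0.70 rad towards the user) it catches a tipped cassette, which rests there tilted by about 0.63 rad.
- spent_cassette: Spent cassette, white plastic box 88 mm deep (x) x 30 mm wide (y) x 165 mm tall (z), 0.18 to 0.35 kg, upright in any one of the slots. Flat top with a dark flush port and no cap. Origin at the centre of its underside, x to its back, z up. It tips about its lower front edge and falls forward by itself past about 0.5 rad. Held by its sides it may swing between the fingers.
- full_cassette_a: Full cassette: same box, 0.45 kg, but with a round white cap 25 mm across and 9 mm high on top; origin at the centre of its underside. Stands in another slot and stays there.
- full_cassette_b: The other full cassette, like the first.
- discard_tray: Fixed square steel tray left of the bay, 156 mm outside, 3 mm walls and floor, beaded rim at 23 mm height. Origin at the centre of its underside on the worktop.
- sample_cup: Screw-top sample cup, 58 mm across, 61 mm high, a bystander right of the lever; origin under its centre.
- stain_jar: Stain jar with screw lid, 55 mm across, 84 mm high, a bystander right of the lever, near the flat slide case; origin under its centre.
- oil_bottle: Small dropper bottle, 27 mm across, 67 mm high, a bystander left of the bay; origin under its centre.
Things that resemble listed ones, but are neither listed nor needed, are in the scene too. What is shaped like the spent_cassette but red is not meant.

How it is judged:
By the outcome, as a careful person would: the job done as asked, in the order asked, and still so for the second after the job is handed in, with the robot touching nothing.
It also fails if it takes over 58 s, if anything falls off the work surface, if the arm or the gripper's body presses on something with over 40 N, if the wrist force passes 120 N, or if a joint passes its speed limit or range.

ROBOT

A 7-joint arm with a two-finger parallel gripper is mounted at the origin on a cart in front of the work surface, level with it; the furniture and walls round the work are solid. World frame = base frame: x ahead of the robot, y to its left, z up, the work surface at z = 0. Lengths are in m, angles in rad, forces in N, time in s.
With the tool pointing down it reaches from about 0.425 to 0.825 m from the base axis. Payload 3.6 kg.
Tool frame: the origin (TCP) lies where the fingers leave the gripper's body, on its centre line; the fingertips stand 73 mm ahead of it and the grasp point (between the pads) lies 54 mm ahead of it; x points along the fingers, y is the direction in which the jaws open and shut, and the axes are right-handed (so a half turn about x gives the same grasp; the last joint's range is limited). The gripper opens to 85 mm and grips with 20 to 120 N. Pads are 22 mm wide; open, the fingers measure 114 mm over their backs; the gripper's body (76 mm by 85 mm) begins 54 mm behind the grasp point. The pads swing forward as they close: fully open they stand 13 mm farther back than shut.
Start: joints at [1.288, 0.615, -0.013, 1.423, 0.008, 1.103, -0.04], TCP at [0.164, -0.629, 0.304] pointing down, gripper open.
Joint ranges: [-3.12, 3.12], [-0.3, 2.06], [-1.34, 1.32], [0.26, 2.42], [-1.36, 4.5], [0.01, 1.98], [-2.84, 2.84]. Speed limits (rad/s): [2.79, 2.79, 3.14, 3.14, 3.14, 3.14, 3.14].

INTERFACE

Orientations are given as a unit quaternion [x, y, z, w].
In Python, from station import arm, snapshot, camera_info, ticket gives the robot as it stands. Calls block until the motion is done:
- arm.movep(position, orientation): joint-space move of the TCP to a pose.
- arm.line_to(position, velocity=0.15, ori=None): straight line of the TCP; ori=None keeps the orientation; velocity is the mean speed in m/s.
- arm.move_j(angles): joint-space move.
- arm.move_gripper(opening, effort=None): opening from 0.0 (shut) to 1.0 (fully open); effort is the grip in N (None keeps the last); returns when the fingers have stopped.
- arm.pause(seconds).
- arm.ik(position, orientation): joint angles nearest the present ones, or None.
- snapshot(name): name is "scene" or "top" or "wrist"; returns the picture (420x560x3 uint8, blue, green, red); there is no depth.
- camera_info(name): a dict with "fx", "fy", "cx", "cy" (pixels), "dist_coeffs" ([k1, k2, p1, p2, k3] as OpenCV has them; the pictures are not rectified), "R" (3x3) and "t" (3): a world point X has camera coordinates R X + t; the wrist camera has in their place "T_tool_cam" (4x4, takes a point from camera to tool coordinates, whose origin is the TCP and whose axes are the tool frame's). Camera axes: x right, y down, z forward; pixel columns grow to the right and rows downward; lengths in m; the calibration is good to about 2 mm. A picture is of the moment at which its call begins: read the wrist's pose just before it. camera_info takes no time and is no camera call.
A pose or a line that the arm cannot do raises arm.MotionError and nothing moves.
- ticket.finish_job(): hands the job in, once; it reports no verdict.
Readings, each from a call of its own:
- arm.read_time(): time.
- arm.read_joint_positions(): joint angles.
- arm.read_dq(): joint speeds.
- arm.read_effort(): joint torques, N m.
- arm.read_tool_pos(): TCP position.
- arm.read_eef_rot(): TCP orientation.
- arm.read_ft_force(): force on the tool from outside, world axes, zero at the start.
- arm.read_wrist_torque(): the same for the moment, N m.
- arm.read_opening(): opening from 0.0 (shut) to 1.0 (fully open).
Only numpy, scipy, OpenCV 4.12 (cv2) and the standard library are available. Lean on these libraries where they do the work, as an engineer would, in place of code of your own. Each camera call takes 0.05 s, during which the arm holds its last target. There are 200 camera calls.

## Working session

There is one attempt and no reset: what is moved stays moved. The work goes in short steps, each a Python script; the robot and the scene stay as the last script left them, time stands still between calls to the robot, and variables do not carry over. Pictures are saved under pics/ and viewed, about 8 in all and at most 12, crops included, and the job is handed in when it is done.

```bash
ls; mkdir -p pics; python3 - <<'E'
from station import arm,snapshot,camera_info
import cv2,json
for n in("scene","top","wrist"):
    cv2.imwrite(f"pics/{n}0.png",snapshot(n)); c=camera_info(n); print(n,{k:(v.tolist() if hasattr(v,'tolist') else v) for k,v in c.items()})
a=cv2.imread("pics/scene0.png");b=cv2.imread("pics/top0.png")
print(arm.read_tool_pos(),arm.read_eef_rot(),arm.read_time())
E
```

```text
pics
scene {'fx': 426.52618597287403, 'fy': 426.52618597287403, 'cx': 274.2535248613817, 'cy': 212.94596280540097, 'dist_coeffs': [-0.07213936676224297, 0.0, 0.0, 0.0, 0.0], 'R': [[-0.65149015286891, -0.7585853588706409, 0.010432354573402004], [-0.5315161157896697, 0.44657954338522604, -0.719761995444123], [0.541342035473606, -0.4744628170225186, -0.6941425184300045]], 't': [0.37342030936939025, 0.3543375288684956, 0.9676819615611788]}
top {'fx': 452.67183607580324, 'fy': 452.67183607580324, 'cx': 282.6171376554948, 'cy': 212.07411513919777, 'dist_coeffs': [-0.07062445646834867, 0.0, 0.0, 0.0, 0.0], 'R': [[0.17701028922308643, -0.9841975098053685, -0.004755964893795854], [-0.9548138362893268, -0.17054937742029255, -0.24339976970410027], [0.23874232037830598, 0.04762532471765799, -0.9699143946276497]], 't': [-0.046227481129212405, 0.5269332940220709, 1.4879919675401356]}
wrist {'fx': 293.03700413386207, 'fy': 293.03700413386207, 'cx': 278.78467071297075, 'cy': 208.1744571540401, 'dist_coeffs': [-0.05255038372452118, 0.0, 0.0, 0.0, 0.0], 'T_tool_cam': [[0.00037443883716391067, -0.3269881713923458, 0.9450283570163621, -0.07015121107291689], [0.9999998948138115, 0.00037276782856915543, -0.00026723867626324033, -0.0022214979715238226], [-0.0002648922825045631, 0.9450283576769717, 0.32698827657645907, -0.08435675925734039], [0.0, 0.0, 0.0, 1.0]]}
[ 0.16436507 -0.62841617  0.30299843] [-0.70123332 -0.09091498  0.70142412 -0.08950146] 0.15
```

View pics/scene0.png

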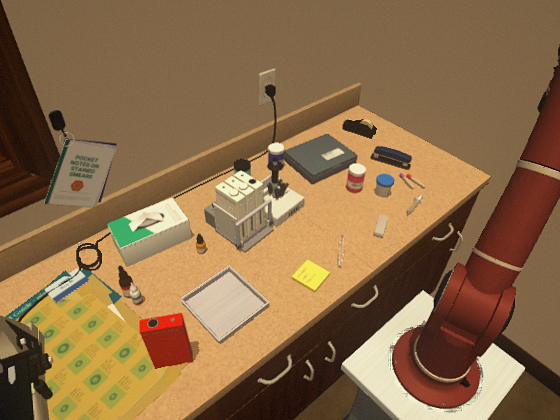

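View pics/top0.png

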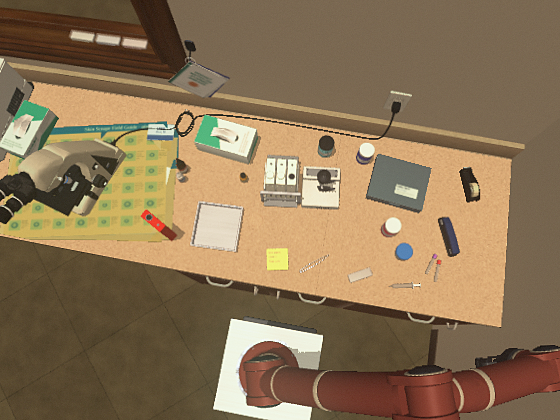

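The dock is at about (290,180) in top and (245,210) in scene; the tray is at (217,227) in top. Zooming in on both next.

```bash
python3 - <<'E'
import cv2,numpy as np
a=cv2.imread("pics/scene0.png")[150:255,175:310];b=cv2.imread("pics/top0.png")[140:260,180:350]
a=cv2.resize(a,None,fx=4.4,fy=4.4,interpolation=cv2.INTER_CUBIC);b=cv2.resize(b,None,fx=4.4,fy=4.4,interpolation=cv2.INTER_CUBIC)
cv2.imwrite("pics/sc1.png",a);cv2.imwrite("pics/tc1.png",b)
E
```

```text
(no output)
```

View pics/sc1.png

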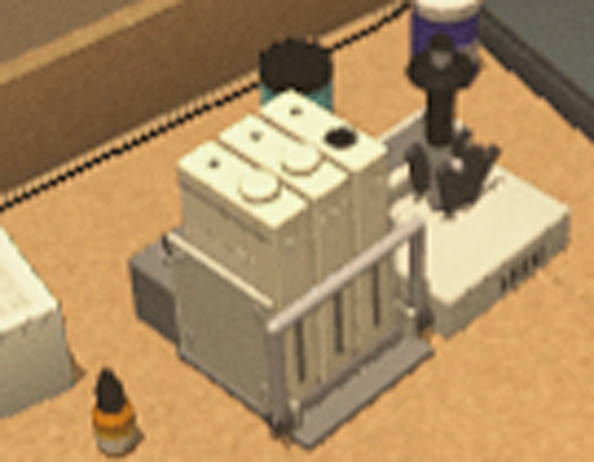

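View pics/tc1.png

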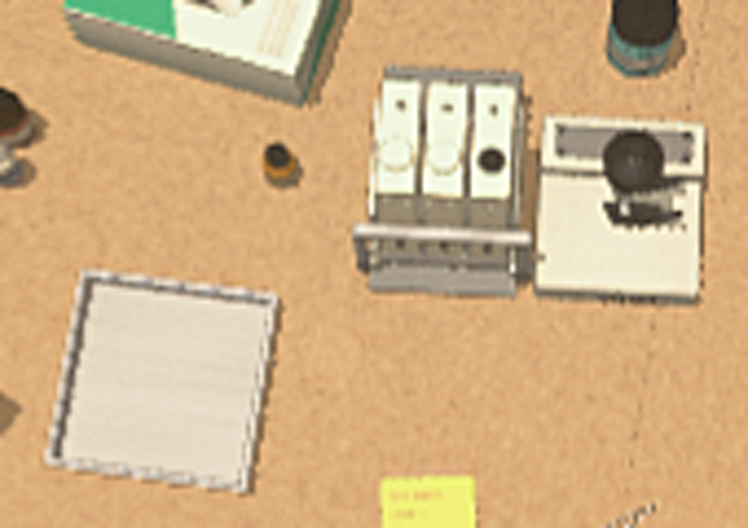

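Both crops show the flat-topped cassette with the dark port in the right slot (top crop at 490,160). The two capped cassettes are in the left and middle slots. The black collar is at top crop (633,160) and scene crop (441,65). The tray corners are clear.

```bash
cat > h.py <<'E'
import numpy as np,cv2
from scipy.optimize import least_squares
from scipy.spatial.transform import Rotation as Rn
from station import arm,snapshot,camera_info,ticket
def proj(n,P):
    c=camera_info(n);K=np.array([[c['fx'],0,c['cx']],[0,c['fy'],c['cy']],[0,0,1]])
    return cv2.projectPoints(np.array(P,float).reshape(-1,3),cv2.Rodrigues(np.array(c['R']))[0],np.array(c['t']),K,np.array(c['dist_coeffs']))[0][:,0]
def ray(n,uv,z):
    c=camera_info(n);K=np.array([[c['fx'],0,c['cx']],[0,c['fy'],c['cy']],[0,0,1]])
    p=cv2.undistortPoints(np.array(uv,float).reshape(-1,1,2),K,np.array(c['dist_coeffs']))[:,0]
    R=np.array(c['R']);C=-R.T@np.array(c['t']);d=np.c_[p,np.ones(len(p))]@R
    return C+d*((z-C[2])/d[:,2])[:,None]
def W(d,P):
    P=np.array(P,float).reshape(-1,3);c,s=np.cos(d[2]),np.sin(d[2])
    return P@np.array([[c,s,0],[-s,c,0],[0,0,1]])+[d[0],d[1],0]
E
python3 - <<'E'
from h import *
tc=lambda a:np.array(a)/4.4+[180,140]; sc=lambda a:np.array(a)/4.4+[175,150]
top=tc([(380,80),(518,80),(373,193),(515,196),(358,232),(530,240)])
sce=sc([(180,158),(290,93),(282,230),(385,150),(270,328),(425,225)])
P=np.array([(88,50,173),(88,-50,173),(0,50,173),(0,-50,173),(-9,64,105),(-9,-64,105)])/1e3
f=lambda d:np.r_[(proj("top",W(d,P))-top).ravel(),(proj("scene",W(d,P))-sce).ravel()]
g=ray("top",tc([(443,195)]),.173)[0]
r=least_squares(f,[g[0],g[1],-.1],loss='soft_l1');print("dock",r.x);print(f(r.x).reshape(-1,2).round(1).tolist())
print("top only",least_squares(lambda d:f(d)[:12],r.x).x,"scene only",least_squares(lambda d:f(d)[12:],r.x).x)
fl=W(r.x,[(.040,-.140,.158),(.04,-.14,.168),(.04,-.14,.188)])
print("flange",fl, proj("top",fl),tc((633,160)),proj("scene",fl),sc([(441,70),(441,48)]))
t=ray("top",tc([(83,272),(279,293),(248,492),(47,464)]),.023);print("tray",t,t.mean(0))
b=ray("top",[(392,227),(404,252)],.07);print("jar cup",b)
print("oil",ray("top",tc([(277,155)]),.06))
# ik feasibility
np.save("dock.npy",r.x);np.save("tray.npy",t.mean(0))
E
```

```text
dock [0.59043788 0.06563446 0.1335981 ]
[[0.1, -0.1], [-0.9, 1.1], [0.2, -0.3], [-1.2, 0.3], [0.2, -0.6], [-1.0, -0.9], [-0.2, 1.1], [0.9, -1.1], [-0.4, -0.5], [2.2, -0.6], [2.2, 0.1], [-1.1, -0.3]]
top only [0.59043819 0.06389054 0.143815  ] scene only [0.59077996 0.06786658 0.11754402]
flange [[ 0.64872959 -0.06778997  0.158     ]
 [ 0.64872959 -0.06778997  0.168     ]
 [ 0.64872959 -0.06778997  0.188     ]] [[323.55761011 175.75586883]
 [323.81061944 174.773175  ]
 [324.32659836 172.76882896]] [323.86363636 176.36363636] [[275.57599469 166.78205586]
 [275.61930582 164.04265932]
 [275.70735127 158.47315405]] [[275.22727273 165.90909091]
 [275.22727273 160.90909091]]
tray [[0.52178628 0.34959443 0.023     ]
 [0.53244997 0.18972827 0.023     ]
 [0.36965513 0.1818392  0.023     ]
 [0.36317735 0.34303132 0.023     ]] [0.44676718 0.26604831 0.023     ]
jar cup [[ 0.53949733 -0.32832328  0.07      ]
 [ 0.46118686 -0.37871527  0.07      ]]
oil [[0.63508533 0.20877761 0.06      ]]
```

```bash
cat >> h.py <<'E'
D=np.load("dock.npy");TR=np.load("tray.npy")
def pose(p,roll=0,pitch=0,jaw='y',flip=1,off=.054,d=None):
    """dock-frame point p lies `off` ahead of the TCP; roll: stem tilt to right (about dock x), pitch: axis tilted toward user"""
    d=D if d is None else d
    R=Rn.from_euler('z',d[2])*Rn.from_euler('x',roll)*Rn.from_euler('y',-pitch)
    x=np.array([0,0,-1.]);y=np.array([0,1.,0] if jaw=='y' else [1.,0,0])*flip
    M=R.as_matrix()@np.c_[x,y,np.cross(x,y)]
    return W(d,p)[0]-off*M[:,0],Rn.from_matrix(M).as_quat()
def stem(a,r): return (.040,-.140-r*np.sin(a),.024+r*np.cos(a))
def go(pp,v=.15): arm.line_to(list(pp[0]),velocity=v,ori=list(pp[1]))
def mp(pp): arm.movep(list(pp[0]),list(pp[1]))
def st(s=''): print(s,'t',round(arm.read_time(),2),'p',np.round(arm.read_tool_pos(),4),'F',np.round(arm.read_ft_force(),1),'o',round(arm.read_opening(),3))
E
python3 - <<'E'
from h import *
print(Rn.from_quat(arm.read_eef_rot()).as_matrix().round(2).tolist())
K={}
for f in(1,-1):
  K={'above':pose(stem(0,.24),flip=f),'grip':pose(stem(0,.129),flip=f),'lift':pose(stem(0,.142),flip=f),'over':pose(stem(.56,.142),roll=.56,flip=f),'overup':pose(stem(.56,.25),roll=.56,flip=f),
  'push0':pose((.112,-.037,.15),jaw='x',flip=f,off=.073),'push1':pose((.0,-.037,.18),jaw='x',flip=f,off=.073),
  'grab':pose((-.044,-.035,.143),pitch=.63,flip=f),'grabpre':pose((-.1,-.035,.22),pitch=.63,flip=f),'up':pose((-.044,-.035,.26),pitch=.63,flip=f),'clear':pose((-.12,-.035,.26),flip=f),
  'tray':(np.array([TR[0],TR[1],.003+.135+.054]),pose((0,0,0),flip=f)[1])}
  for k,(p,q) in K.items():
    j=arm.ik(list(p),list(q)); print(f,k,p.round(3),None if j is None else np.round(j,2))
E
```

```text
[[-0.0, 0.25, -0.97], [0.0, -0.97, -0.25], [-1.0, -0.0, 0.0]]
1 above [ 0.649 -0.068  0.318] [ 0.5   0.73 -0.83  1.38  0.54  1.27  1.34]
1 grip [ 0.649 -0.068  0.207] [ 0.49  0.84 -0.8   1.51  0.65  1.07  1.24]
1 lift [ 0.649 -0.068  0.22 ] [ 0.5   0.83 -0.81  1.5   0.64  1.09  1.26]
1 over [ 0.663 -0.171  0.19 ] [ 0.76  1.05 -0.89  1.25  0.21  1.25  1.76]
1 overup [ 0.67  -0.228  0.282] [ 0.79  1.01 -0.93  1.03  0.21  1.51  1.78]
1 push0 [0.706 0.044 0.223] [ 0.14  0.82 -0.47  1.32  0.39  1.09 -0.24]
1 push1 [0.595 0.029 0.253] [ 0.22  0.63 -0.5   1.64  0.35  0.96 -0.27]
1 grab [0.52  0.021 0.187] [ 0.66  0.81 -1.15  2.3   2.03  0.76 -0.25]
1 grabpre [0.464 0.013 0.264] [ 0.76  0.49 -1.14  2.36  1.84  0.49 -0.18]
1 up [0.52  0.021 0.304] [-0.    0.28 -0.08  2.19 -0.37  0.04  2.  ]
1 clear [0.476 0.015 0.314] [ 0.63  0.52 -1.06  1.87  0.52  1.06  1.07]
1 tray [0.447 0.266 0.192] [-0.14  0.65 -0.68  1.91  0.57  0.78  0.57]
-1 above [ 0.649 -0.068  0.318] [ 0.15  0.61 -0.15  1.39  0.09  1.14 -1.44]
-1 grip [ 0.649 -0.068  0.207] [ 0.1   0.71 -0.06  1.53  0.05  0.9  -1.41]
-1 lift [ 0.649 -0.068  0.22 ] [ 0.11  0.7  -0.07  1.51  0.05  0.93 -1.41]
-1 over [ 0.663 -0.171  0.19 ] [ 0.45  0.91 -0.15  1.26 -0.39  1.28 -0.92]
-1 overup [ 0.67  -0.228  0.282] [ 0.49  0.88 -0.1   1.05 -0.39  1.53 -0.95]
-1 push0 [0.706 0.044 0.223] [-0.57  1.03  1.13  1.34 -0.93  1.33 -2.44]
-1 push1 [0.595 0.029 0.253] [-0.68  0.84  1.13  1.67 -0.82  1.18 -2.34]
-1 grab [0.52  0.021 0.187] [ 0.34  0.58 -0.58  2.31  2.46  0.42  2.38]
-1 grabpre [0.464 0.013 0.264] [ 0.39  0.33 -0.57  2.36  2.31  0.21  2.48]
-1 up [0.52  0.021 0.304] [ 0.02  0.28 -0.11  2.19 -0.14  0.04 -1.38]
-1 clear [0.476 0.015 0.314] [ 0.18  0.35 -0.35  1.89  0.15  0.93 -1.67]
-1 tray [0.447 0.266 0.192] [-0.29  0.6  -0.44  1.92  0.38  0.71 -2.39]
```

```bash
python3 - <<'E'
from h import *
st();mp(pose(stem(0,.24),flip=-1));st('above')
p,q=np.array(arm.read_tool_pos()),arm.read_eef_rot()
im=snapshot("wrist")
c=camera_info("wrist");T=np.array(c["T_tool_cam"]);M=np.eye(4);M[:3,:3]=Rn.from_quat(q).as_matrix();M[:3,3]=p
X=np.linalg.inv(M@T);np.save("wx.npy",X)
K=np.array([[c['fx'],0,c['cx']],[0,c['fy'],c['cy']],[0,0,1]])
P=W(D,[stem(0,.139),stem(0,.164),stem(0,.139)+np.array([.023,0,0]),stem(0,.139)+np.array([0,.023,0]),(.088,-.05,.173),(.088,-.02,.173),(0,-.05,.173)])
uv=cv2.projectPoints(P,cv2.Rodrigues(X[:3,:3])[0],X[:3,3],K,np.array(c['dist_coeffs']))[0][:,0];print(uv.round(0).tolist())
for u in uv:
    if 0<u[0]<560 and 0<u[1]<420: cv2.drawMarker(im,tuple(int(v) for v in u),(0,0,255),0,8,1)
cv2.imwrite("pics/w1.png",im)
E
```

```text
t 0.15 p [ 0.1644 -0.6284  0.303 ] F [ 0.5 -0.1  0.4] o 1.001
above t 2.77 p [ 0.6486 -0.0695  0.318 ] F [-0.2 -0.1  0.7] o 0.999
[[279.0, 215.0], [279.0, 227.0], [279.0, 188.0], [251.0, 215.0], [158.0, 159.0], [119.0, 159.0], [172.0, 264.0]]
```

View pics/w1.png

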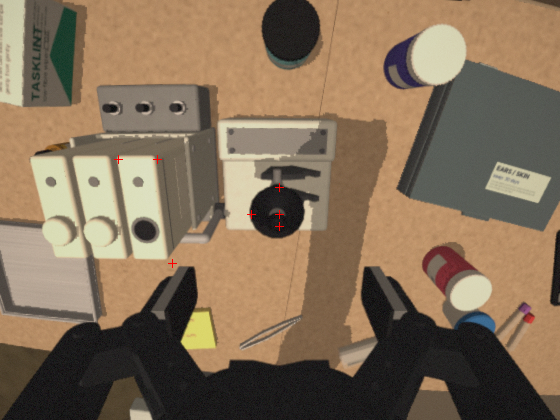

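The wrist view puts the flange centre at (276,211) against the predicted (279,215), so about 2 mm off. The open fingers straddle it well. I'll grip the rim from above and work the lever.

```bash
python3 - <<'E'
from h import *
D2=D.copy();D2[:2]+=[.002,.002]
L=lambda a,r:pose(stem(a,r),roll=a,flip=-1,d=D2)
go(L(0,.131),.15);st('down')
arm.move_gripper(0.3,effort=70);st('grip')
go(L(0,.1435),.04);st('lift')
for a in np.linspace(.08,.57,7): go(L(a,.1435),.08)
st('over')
cv2.imwrite("pics/t2.png",snapshot("top"));cv2.imwrite("pics/s2.png",snapshot("scene"))
a=cv2.resize(cv2.imread("pics/s2.png")[140:265,190:330],None,fx=3,fy=3,interpolation=2);b=cv2.resize(cv2.imread("pics/t2.png")[150:240,250:375],None,fx=3,fy=4.1667,interpolation=2)[:375]
cv2.imwrite("pics/c2.png",np.hstack([a,b]))
E
```

```text
down t 3.7 p [ 0.6514 -0.0659  0.21  ] F [-0.2  1.   0.1] o 0.996
grip t 4.19 p [ 0.6512 -0.0664  0.2105] F [-1.4 -1.6  6.1] o 0.493
lift t 4.66 p [ 0.651  -0.0664  0.2206] F [ 4.7 -2.5 -9.4] o 0.496
over t 7.11 p [ 0.6644 -0.1703  0.1901] F [-0.   3.1 -9.4] o 0.495
```

View pics/c2.png

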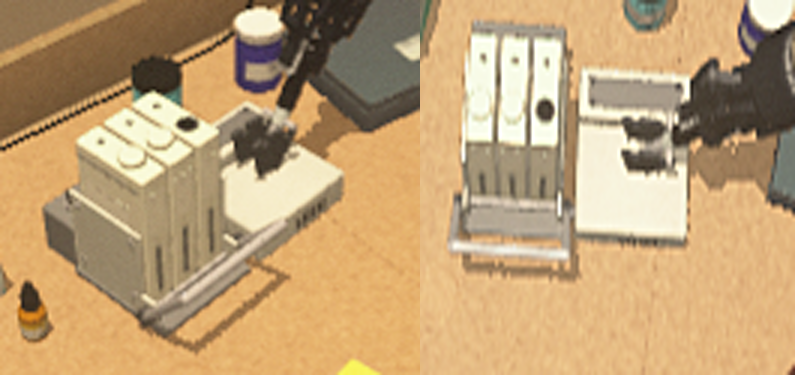

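The lever is over and the bar is lowered (it was vertical, and now lies forward of the bay). Next I'll seat the collar while holding it and watch the force to check the notch.

```bash
python3 - <<'E'
from h import *
D2=D.copy();D2[:2]+=[.002,.002]
L=lambda a,r:pose(stem(a,r),roll=a,flip=-1,d=D2)
ax=np.array([0,-np.sin(.57),np.cos(.57)])
go(L(.57,.1365),.05);st('half')
go(L(.57,.1312),.04);st('seat')
go(L(.52,.1312),.04);st('test left: should resist')
go(L(.565,.1312),.04);st('back')
arm.move_gripper(1.0);st('open')
go(L(.565,.24),.2);st('off')
p,q=np.array(arm.read_tool_pos()),arm.read_eef_rot()
im=snapshot("wrist");cv2.imwrite("pics/w3.png",im)
E
```

```text
half t 7.5 p [ 0.664  -0.167   0.1846] F [-2.   2.9 -6.9] o 0.496
seat t 7.78 p [ 0.6639 -0.1654  0.1819] F [-5.8 -0.6  3.7] o 0.494
test left: should resist t 8.17 p [ 0.663  -0.1587  0.1859] F [-3.9 -5.3  2.3] o 0.497
back t 8.53 p [ 0.6639 -0.1649  0.1821] F [-5.6 -3.1  5.4] o 0.494
open t 9.03 p [ 0.6643 -0.1639  0.1805] F [ 0.8 -0.4 -0.7] o 1.002
off t 9.72 p [ 0.6713 -0.221   0.2713] F [-0.   0.8 -0.4] o 0.998
```

View pics/w3.png

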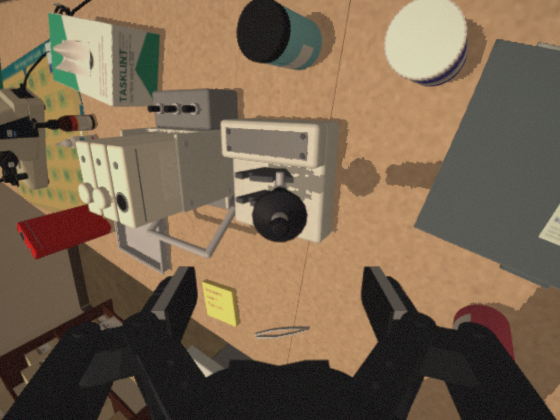

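The flange appears at (278,213) with the same size as when it was seated at the start. The forces also changed as expected when it bottomed, so the collar is home and the lever is over. Now tipping the cassette.

```bash
python3 - <<'E'
from h import *
B=lambda x,z:pose((x,-.036,z),jaw='x',flip=1,off=.073)
arm.move_gripper(0.0)
p=np.array(arm.read_tool_pos());arm.line_to(list(p+[0,0,.06]),velocity=.2)
mp(B(.119,.245));st('above')
go(B(.119,.158),.15);st('down')
for th in [0,.08,.16,.24,.32,.40,.46,.52,.57,.61]:
    s,c=np.sin(th),np.cos(th)
    go(B(.088*c-.147*s+.0145,.147*c+.088*s+.008),.1); st(th)
cv2.imwrite("pics/s4.png",snapshot("scene"));cv2.imwrite("pics/t4.png",snapshot("top"))
a=cv2.resize(cv2.imread("pics/s4.png")[140:265,190:330],None,fx=3,fy=3,interpolation=2);b=cv2.resize(cv2.imread("pics/t4.png")[150:240,250:375],None,fx=3,fy=4.1667,interpolation=2)[:375]
cv2.imwrite("pics/c4.png",np.hstack([a,b]))
E
```

```text
above t 11.95 p [0.7135 0.0425 0.3167] F [ 0.6 -0.4 -0.2] o 0.004
down t 12.68 p [0.7139 0.045  0.2319] F [-1.3 -0.   0.7] o 0.001
0 t 13.0 p [0.6975 0.0436 0.2296] F [0.5 0.2 0.3] o 0.002
0.08 t 13.28 p [0.6858 0.0422 0.2357] F [0.3 1.  1. ] o -0.005
0.16 t 13.57 p [0.6729 0.0404 0.2404] F [ 1.8 -0.2  0.4] o 0.001
0.24 t 13.85 p [0.6599 0.0386 0.2446] F [ 0.5 -0.1 -0.5] o -0.003
0.32 t 14.13 p [0.6468 0.0368 0.2482] F [ 0.2 -0.1  0.2] o -0.001
0.4 t 14.42 p [0.6334 0.035  0.2506] F [ 0.3 -0.1 -0.9] o -0.004
0.46 t 14.67 p [0.6233 0.0337 0.2517] F [ 0.1 -0.6  0.7] o -0.002
0.52 t 14.92 p [0.6131 0.0323 0.2523] F [0.7 0.7 0.1] o 0.003
0.57 t 15.17 p [0.6047 0.0312 0.2523] F [-0.1 -0.2 -0.1] o 0.004
0.61 t 15.42 p [0.5978 0.0303 0.2519] F [-0.1  0.4  0.8] o 0.002
```

View pics/c4.png

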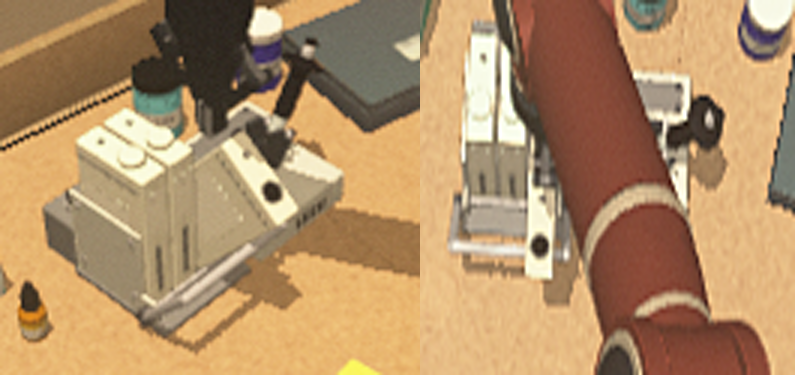

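The cassette is leaning on the bar by itself: dark port at (272,190) in the left picture, and contact force is about 0. Next, check IK for the grasp and placing sequence.

```bash
cat >> h.py <<'E'
def seq(pt,f,tilt=.63):
    dp=pt-tilt; G=(-.047,-.035,.147)
    T=np.array([TR[0]+.0,TR[1],0,]);Di=np.array([TR[0],TR[1],.09])
    return {'pre':pose((-.047-.06*np.sin(pt),-.035,.147+.08),pitch=pt,flip=f),'grab':pose(G,pitch=pt,flip=f),
     'up':pose((-.06,-.035,.262),pitch=pt,flip=f),'turn':pose((-.10,-.035,.275),pitch=dp,flip=f),
     'over':pose((0,0,.255),pitch=dp,flip=f,d=Di),'place':pose((0,0,.003+.14),pitch=dp,flip=f,d=Di),'off':pose((-.0,0,.26),pitch=dp,flip=f,d=Di)}
E
python3 - <<'E'
from h import *
p=np.array(arm.read_tool_pos());arm.line_to(list(p+[.02,0,.08]),velocity=.2);st()
for f in(1,-1):
  for pt in(.15,.25,.35):
    for k,(p,q) in seq(pt,f).items():
      j=arm.ik(list(p),list(q)); print(f,pt,k,p.round(3),None if j is None else np.round(j,2))
E
```

```text
t 16.08 p [0.6175 0.0302 0.3311] F [-0.8  0.3 -1.9] o -0.0
1 0.15 pre [0.532 0.022 0.28 ] [ 0.57  0.59 -1.02  1.87  0.7   0.89  0.95]
1 0.15 grab [0.541 0.024 0.2  ] [ 0.49  0.7  -0.9   1.94  0.85  0.75  0.81]
1 0.15 up [0.528 0.022 0.315] [ 0.61  0.55 -1.06  1.83  0.63  0.95  1.  ]
1 0.15 turn [0.521 0.021 0.323] [ 0.45  0.79 -1.05  1.48  0.46  1.69  1.05]
1 0.15 over [0.472 0.268 0.303] [ 0.05  0.84 -1.06  1.47  0.35  1.55  0.64]
1 0.15 place [0.472 0.268 0.191] [ 0.03  0.96 -0.99  1.57  0.44  1.36  0.62]
1 0.15 off [0.472 0.268 0.308] [ 0.05  0.83 -1.06  1.46  0.34  1.56  0.64]
1 0.25 pre [0.521 0.021 0.279] [ 0.6   0.54 -1.    1.97  0.75  0.74  0.89]
1 0.25 grab [0.535 0.023 0.199] [ 0.47  0.65 -0.83  2.02  0.96  0.59  0.71]
1 0.25 up [0.522 0.021 0.314] [ 0.63  0.5  -1.05  1.91  0.67  0.81  0.97]
1 0.25 turn [0.516 0.02  0.325] [ 0.48  0.74 -1.06  1.54  0.47  1.59  1.05]
1 0.25 over [0.467 0.268 0.305] [ 0.06  0.79 -1.06  1.53  0.39  1.47  0.63]
1 0.25 place [0.467 0.268 0.193] [ 0.03  0.91 -0.98  1.64  0.48  1.26  0.6 ]
1 0.25 off [0.467 0.268 0.31 ] [ 0.06  0.78 -1.06  1.52  0
[... 1453 characters left out ...]
.37 -2.05]
-1 0.25 place [0.467 0.268 0.193] [-0.35  0.72 -0.24  1.65 -0.01  1.13 -2.04]
-1 0.25 off [0.467 0.268 0.31 ] [-0.35  0.58 -0.25  1.53 -0.04  1.38 -2.05]
-1 0.35 pre [0.51  0.019 0.278] [ 0.08  0.34 -0.2   2.07  0.15  0.39 -1.66]
-1 0.35 grab [0.53  0.022 0.198] [-0.01  0.5  -0.09  2.11  0.14  0.18 -1.66]
-1 0.35 up [0.517 0.02  0.313] [ 0.12  0.31 -0.25  2.    0.14  0.49 -1.65]
-1 0.35 turn [0.511 0.02  0.327] [ 0.05  0.49 -0.21  1.62  0.1   1.32 -1.63]
-1 0.35 over [0.462 0.267 0.307] [-0.35  0.54 -0.26  1.6  -0.    1.26 -2.08]
-1 0.35 place [0.462 0.267 0.195] [-0.37  0.67 -0.24  1.72  0.02  1.01 -2.07]
-1 0.35 off [0.462 0.267 0.312] [-0.35  0.54 -0.26  1.59 -0.    1.27 -2.08]
```

```bash
python3 - <<'E'
from h import *
S=seq(.25,-1)
mp(S['pre']);arm.move_gripper(.75);st('pre')
p,q=np.array(arm.read_tool_pos()),arm.read_eef_rot()
im=snapshot("wrist")
c=camera_info("wrist");M=np.eye(4);M[:3,:3]=Rn.from_quat(q).as_matrix();M[:3,3]=p
X=np.linalg.inv(M@np.array(c["T_tool_cam"]))
K=np.array([[c['fx'],0,c['cx']],[0,c['fy'],c['cy']],[0,0,1]])
s,co=np.sin(.63),np.cos(.63)
f=lambda d,y,h:(d*co-h*s,y,h*co+d*s+.008)
P=W(D,[f(0,-.05,.165),f(0,-.02,.165),f(.088,-.05,.165),f(.088,-.02,.165)])
uv=cv2.projectPoints(P,cv2.Rodrigues(X[:3,:3])[0],X[:3,3],K,np.array(c['dist_coeffs']))[0][:,0];print(uv.round(0).tolist())
for u in uv:
    if 0<u[0]<560 and 0<u[1]<420: cv2.drawMarker(im,tuple(int(v) for v in u),(0,0,255),0,8,1)
cv2.imwrite("pics/w5.png",im)
E
```

```text
pre t 17.97 p [0.5206 0.0209 0.2793] F [ 0.5 -0.3 -0.1] o 0.751
[[300.0, 292.0], [263.0, 292.0], [308.0, 209.0], [258.0, 209.0]]
```

View pics/w5.png

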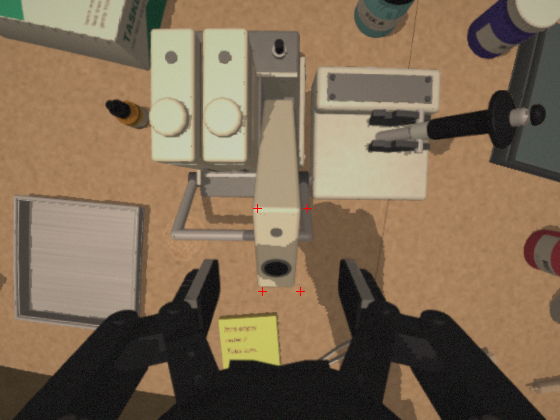

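The spent cassette's top shows at x≈254–299 px against the predicted 258–308, so it sits about 3.5 mm further left. I'll correct for that, then grasp and lift.

```bash
python3 - <<'E'
from h import *
S=seq(.25,-1)
o=W([0,0,D[2]],[.001,.0035,0])[0]
g=lambda k,v:arm.line_to(list(S[k][0]+o),velocity=v,ori=list(S[k][1]))
g('pre',.1);g('grab',.12);st('grab')
arm.move_gripper(0.1,effort=80);st('grip')
g('up',.1);st('up')
g('turn',.12);st('turn')
im=snapshot("scene");cv2.imwrite("pics/s6.png",im)
a=cv2.resize(im[100:300,170:350],None,fx=3,fy=3,interpolation=2);cv2.imwrite("pics/c6.png",a)
E
```

```text
grab t 19.09 p [0.5361 0.0266 0.1998] F [-0.4 -0.5  1. ] o 0.753
grip t 19.49 p [0.5362 0.0263 0.2002] F [-1.2 -1.6  3.9] o 0.34
up t 20.8 p [0.5225 0.0247 0.3135] F [ 0.2  0.1 -2.2] o 0.343
turn t 21.65 p [0.5165 0.0239 0.3248] F [-0.3 -0.6 -2.6] o 0.344
```

View pics/c6.png

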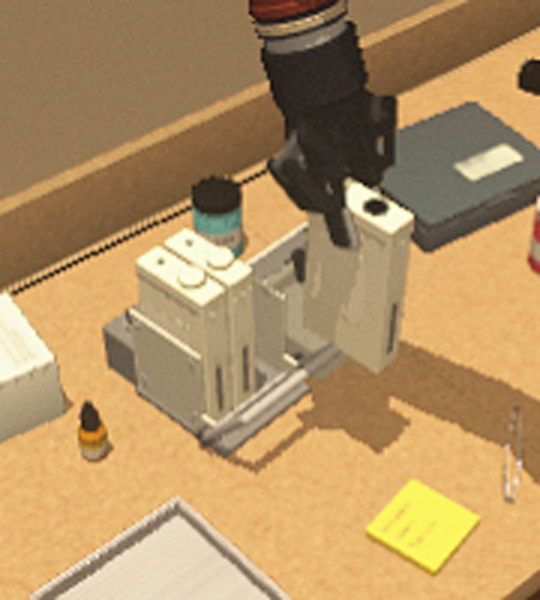

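It is held and roughly upright, with the full cassettes and the bar undisturbed. Moving over the tray and lowering until contact.

```bash
python3 - <<'E'
from h import *
S=seq(.25,-1)
go(S['over'],.15);arm.pause(.2);st('over')
p,q=S['place'];p=np.array(p)
go((p+[0,0,.012],q),.1);st('near')
im=snapshot("scene");t=snapshot("top")
a=cv2.resize(im[200:360,130:300],None,fx=2.3,fy=2.3,interpolation=2);b=cv2.resize(t[180:265,170:270],None,fx=3.9,fy=368/85,interpolation=2)[:368];cv2.imwrite("pics/c7.png",np.hstack([a[:368],b]))
E
```

```text
over t 23.72 p [0.467  0.2673 0.3052] F [ 0.1 -0.  -2.6] o 0.339
near t 24.87 p [0.467  0.2682 0.2058] F [-0.4 -0.2 -3. ] o 0.342
```

View pics/c7.png

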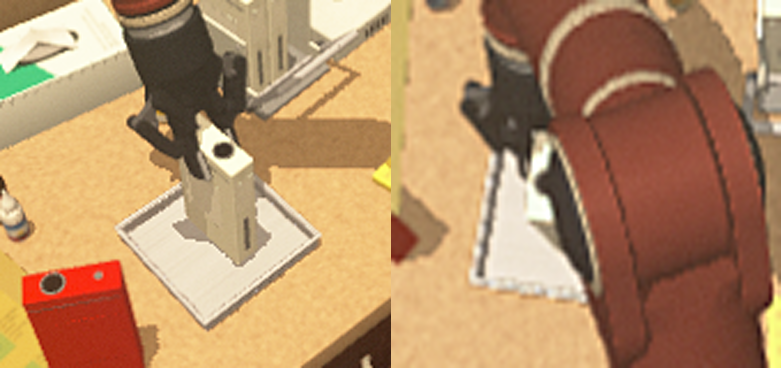

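The cassette hangs inside the tray walls, nearly vertical. Lowering to contact.

```bash
python3 - <<'E'
from h import *
S=seq(.25,-1);p,q=S['place'];p=np.array(p)
f0=np.mean([arm.read_ft_force()[2] for _ in range(5)])
for k in range(16):
    go((p+[0,0,.012-.0015*(k+1)],q),.03)
    f=np.mean([arm.read_ft_force()[2] for _ in range(3)])
    if f-f0>5: break
st(f'contact k={k} df={f-f0:.1f}')
arm.move_gripper(.45);arm.pause(.2);st('loosen')
arm.move_gripper(.8);st('open')
x=Rn.from_quat(q).as_matrix()[:,0];c=np.array(arm.read_tool_pos())
arm.line_to(list(c-x*.10),velocity=.12);st('off')
mp((np.array([.5,-.15,.35]),pose((0,0,0),flip=-1)[1]));st('away')
im=snapshot("scene");t=snapshot("top");cv2.imwrite("pics/s8.png",im);cv2.imwrite("pics/t8.png",t)
a=cv2.resize(im[140:345,130:335],None,fx=1.95,fy=1.95,interpolation=2)[:398];b=cv2.resize(t[150:290,180:320],(398,398),interpolation=2);cv2.imwrite("pics/c8.png",np.hstack([a[:398],b]))
E
```

```text
contact k=5 df=8.5 t 26.47 p [0.4671 0.268  0.1977] F [ 0.4 -0.8  7. ] o 0.343
loosen t 26.93 p [0.4666 0.2678 0.1959] F [-0.2 -0.4  1.1] o 0.451
open t 27.32 p [0.4667 0.2678 0.1961] F [-0.8 -0.1 -0.7] o 0.799
off t 28.31 p [0.5031 0.271  0.2883] F [-0.2 -0.4 -0.8] o 0.798
away t 29.87 p [ 0.5006 -0.1483  0.3498] F [-0.   0.5 -0.2] o 0.797
```

View pics/c8.png

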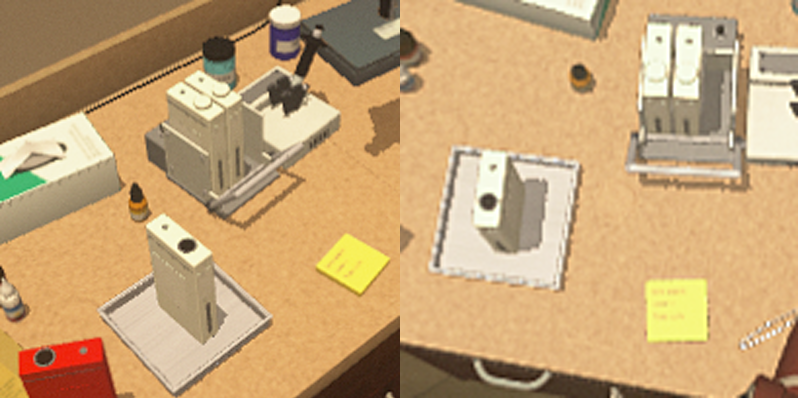

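```bash
python3 -c "
from h import *
ticket.finish_job();st('done')"
```

```text
the job is handed in; nothing more can be done
the job is handed in; nothing more can be done
```

The job is done and handed in, at about 30 s on the robot clock. No verdict came back.

- **Lever:** I gripped the collar's flange from above, raised it about 12 mm, swung the lever right to about 0.57 rad and lowered the collar home. As it bottomed, the spring load left the wrist (−9 N to +4 N). A small push back to the left met about 5 N, more than hinge friction explains. A wrist picture then showed the flange where a seated one should be.
- **Tipping:** I pushed the spent cassette, which was in the right slot, forward at the top of its back with closed fingers. It came to rest leaning on the lowered bar, with no force on the gripper, before I took hold of it.
- **Placing:** I gripped it by its sides, lifted it out, turned it upright and lowered it into the tray. It touched down with about 8 N and stayed standing after release.

**Last pictures:** the scene and top views show it upright inside the tray and clear of its walls. The bar is still down, the lever is still over, both capped cassettes are in the bay and the oil bottle is in place.

**Not checked:** I did not measure the sample cup and stain jar again at the end. Nothing went near them, and no unexpected forces showed in the readings.

**Disagreements:** the cassette's position in the wrist view was about 3.5 mm off my dock estimate, which I corrected before gripping. It touched the tray about 3 mm higher than planned, so my grip was slightly off along its height.

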